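# Shut the water filter's flap and lock its quarter-turn fastener

### The job

The cartridge of the worktop water filter has been changed and its flap left open. Push the flap fully shut, then push the orange knob of its sprung fastener in and, holding it in, turn it clockwise (seen from above) as far as it goes, so that it locks and the flap stays fastened when you let go. Never force the fastener against the catch, and leave the old cartridge, the mug and the kitchen timer beside it where they stand.

Things in the scene. Friction and masses are not known exactly. Their poses are not given: they have to be found in the camera images.
- filter_unit: white box-shaped water filter, fixed to the worktop, 176 (x) x 150 (y) x 80 mm high, origin at the centre of its underside, z up; its +x side (two short pipe stubs) carries the flap's hinge, its -x side looks roughly to the robot. The hinge axis runs along its y at x = +82 mm, z = +80 mm.
- flap (a joint): opening angle of the white flap, rad: 0 = shut, flat on the case; grows as the free (-x) edge rises. The flap reaches 167 mm from the hinge axis, is 150 mm wide and 6 mm thick; when shut its top is 86 mm above the worktop. A stiff hinge holds it at any angle; about 1 to 3 N pressing down halfway along shuts it.
- thumb_pad (a point): centre of the grey ribbed thumb pad on top of the flap at its -y side, 85 mm from the hinge axis and 50 mm from the flap's middle line (a second one mirrors it at +y); its z is the flap's outward normal.
- knob_grip (a point): centre of the orange knob's grip bar, on the flap's middle line, 135 mm from the hinge axis. Bar: 40 mm long (point x), 14 wide (point y), 22 tall (point z = axis, out of the flap; 11 mm either side). Under the bar a disc 40 mm across, 4 thick, then a 19 mm gap to the flap into which the knob is pushed. Flap shut and knob out: this point is 120 mm above the worktop.
- knob (a joint): turn of the knob, rad: 0 = unlocked (bar along the unit's x, its white line towards a black dot on the flap); grows clockwise seen from above to the hard stop at 1.40 (80 degrees) = locked, line towards a green dot.
- fastener: knob, shank and steel cross-tab under the flap; origin on the axis at the flap's underside, z out of the flap. Spring against pushing in: 2 N preload, 400 N/m. The tab stands in the catch's slot (turns only 0.15 rad) until pushed in 3 to 15 mm, differing per unit; 1.5 mm further a firm floor is felt. Let go at the stop, the tab springs 1.5 mm back into a notch that holds it.
- bracket: steel bracket inside the unit that carries the catch, 53 mm from the unit's middle towards -x; origin on the fastener's axis at worktop height. The catch's own height on it is not measured: up to 6 mm either way. More than 25 N between fastener and catch is damage; the spring alone gives 9 N at most before the floor.
- old_cartridge: spent grey cartridge with blue bands, 49 mm across, 92 mm tall, standing left of the unit; origin at the centre of its underside. Not to be disturbed.
- mug: pale plain mug, 82 x 115 x 94 mm with its handle, standing right of the unit; origin at the centre of its underside. Not to be disturbed.
- timer: round red and white kitchen timer, 62 mm across, 54 mm tall, standing right of the unit; origin at the centre of its underside. Not to be disturbed.
Not all that is in view belongs to the job. What is shaped like the filter_unit but blue is not meant.

How it is judged (in metres and radians):
On the way, in this order (a step that is already met when the one before it is completed fails the run):
1. the flap is shut, the knob not yet turned (value of joint flap below 0.012 rad and value of joint knob below 0.25 rad), for 0.2 s.
2. the knob is turned to its locked end with the flap shut (value of joint flap below 0.012 rad and value of joint knob above 1.2 rad), for 0.2 s.
At the end, for the whole second after the job is handed in: the flap is shut (under 0.012 rad, 2 mm at its edge), the knob stands in its locked place (turned more than 1.2 rad of 1.40) and is at rest (all of step 2 and linear speed of fastener below 0.01 m/s); the robot touches nothing.
It fails at once if the fastener is forced against the catch with more than 25 N (contact force between fastener and bracket above 25 N).
It fails at once if the old cartridge is shifted more than 30 mm or tipped (distance of old_cartridge from where it was at the start of the episode above 0.03 m or angle between old_cartridge's own z axis and vertical above 0.4 rad).
It fails at once if the mug is shifted more than 30 mm or tipped (distance of mug from where it was at the start of the episode above 0.03 m or angle between mug's own z axis and vertical above 0.4 rad).
It fails at once if the timer is shifted more than 30 mm or tipped (distance of timer from where it was at the start of the episode above 0.03 m or angle between timer's own z axis and vertical above 0.4 rad).
It also fails if it takes over 64 s, if anything falls off the work surface, if the arm or the gripper's body presses on something with over 40 N, if the wrist force passes 120 N, or if a joint passes its speed limit or range.

### The arm

A 6-joint arm with a two-finger parallel gripper is mounted at the origin on a cart in front of the work surface, level with it; the furniture and walls round the work are solid. World frame = base frame: x ahead of the robot, y to its left, z up, the work surface at z = 0. Lengths are in mm, angles in rad, forces in N, time in s.
With the tool pointing down it reaches from about 275 to 750 mm from the base axis. Payload 10.2 kg.
Tool frame: the origin (TCP) lies midway between the tips of the shut fingers; the grasp point (between the pads) lies 19 mm behind it; z points along the fingers, y is the direction in which the jaws open and shut (so a half turn about z gives the same grasp; the last joint's range is limited). The gripper opens to 85 mm and grips with 20 to 120 N. Pads are 22 mm wide; open, the fingers measure 114 mm over their backs; the gripper's body (76 mm by 85 mm) begins 54 mm behind the grasp point. The pads swing forward as they close: fully open they stand 13 mm farther back than shut.
Start: joints at [0.88, 0.313, 1.498, -0, 1.331, -0.223], TCP at [236.748, 468.595, 231.294] pointing down, gripper open.
Joint ranges: [-2.94, 2.94], [-0.97, 2.17], [0.19, 2.56], [-1.23, 4.37], [0.02, 3.11], [-2.88, 2.88]. Speed limits (rad/s): [2.39, 2.39, 3.01, 3.14, 3.14, 3.14].

### API

Orientations are given as a unit quaternion [w, x, y, z].
In Python, from rig import ctrl gives the robot as it stands.
- The arm moves only by the tool carry_out, never from a script. Its argument "plan" is a list of rows, each a list of 3 entries, a list of its own where there are three numbers: the finger opening in mm, from 0 to 85.4, then the shift along the tool's x, y, z in mm, then the turn, a rotation vector about the tool's x, y, z in units of 6 degrees (1.0 is 6 degrees). In form: [[grip, [x, y, z], [ax, ay, az]], ...]. A call has 1 to 20 rows; each row shifts and turns the commanded pose from where the row before left it, along the tool's axes as they then stand; what a row does not reach is not made up. A row lasts 1/12 s, in which the tool goes at most 41.7 mm and 7.16 degrees, less where a joint would pass 70% of its speed; a pose out of reach is approached as far as the arm can. A call with a gripper value outside its range is refused whole. The fingers move at their own pace and stop on an object; "grip_force" is the grip in N (left out, the last holds). Time passes only in rows, so rows that do not move let the fingers close. It gives the time, the measured TCP pose, the force and the opening at its end, in the units of the state.
- ctrl.sense(): the state, without advancing time (a new reading comes with each control period).
- ctrl.capture(name): name is "side" or "top" or "wrist"; returns a dict with "color" (420x560x3 uint8, blue, green, red), "range_z" (420x560 float32, mm along the optical axis (not along the pixel's ray), 0 where there is no reading), "fx", "fy", "cx", "cy" (pixels), "cam_to_world" (4x4, takes a point from camera to world coordinates); the wrist camera has in their place "tool_from_camera" (4x4, takes a point from camera to tool coordinates, whose origin is the TCP and whose axes are the flange's). Camera axes: x right, y up, looking along -z (the intrinsics and any distortion apply to the point x, -y, -z); pixel columns grow to the right and rows downward; lengths in mm; the calibration is good to about 2 mm. A picture is of the moment at which its call begins: read the wrist's pose just before it.
- ctrl.finish_job(): hands the job in, once; it reports no verdict.
The state is a dict: "time_s": time; "joints": joint angles; "dq": joint speeds; "tau": joint torques, N m; "eef_pos": TCP position; "ee_rot": TCP orientation; "force": force on the tool from outside, world axes, zero at the start; "wrist_torque": the same for the moment, N m; "grip_width": opening from 0.0 (shut) to 1.0 (fully open).
Only numpy, scipy, OpenCV 4.12 (cv2) and the standard library are available. Lean on these libraries where they do the work, as an engineer would, in place of code of your own. Each camera call takes 0.05 s, during which the arm holds its last target.

## Working session

There is one attempt and no reset: what is moved stays moved. The work goes in short steps, Python scripts to look and compute and a tool call to move; the robot and the scene stay as the last step left them, time stands still between calls to the robot, and variables do not carry over. Pictures are saved under pics/ and viewed, and the job is handed in when it is done.

Besides the shell and the picture viewer there is one more tool, called after "Emit:" as a command line: name --argument value ..., lists and objects as JSON in quotes. carry_out: Moves the arm, as the interface text tells. Its arguments: {"type":"object","properties":{"plan":{"type":"array"},"grip_force":{"type":"number"}},"required":["plan"]}

```bash
ls; mkdir -p pics; cat > h.py <<'E'
import numpy as np, cv2
from rig import ctrl
def cap(n,fn):
    c=ctrl.capture(n); np.savez('pics/'+fn+'.npz',**{k:v for k,v in c.items()}); cv2.imwrite('pics/'+fn+'.png',c['color']); return c
def pts(c,M=None):
    z=c['range_z'].astype(float); v,u=np.mgrid[0:z.shape[0],0:z.shape[1]]
    X=(u-c['cx'])/c['fx']*z; Y=-(v-c['cy'])/c['fy']*z
    P=np.stack([X,Y,-z,np.ones_like(z)],-1)
    M=c['cam_to_world'] if M is None else M
    W=P@np.array(M).T; W=W[...,:3]; W[z<=0]=np.nan; return W
E
python3 - <<'E'
from h import *
print(ctrl.sense())
for n in ['side','top']:
    c=cap(n,n+'1'); print({k:(v if k!='cam_to_world' else v.round(3).tolist()) for k,v in c.items() if k not in('color','range_z')})
E
```

```text
pics
{'time_s': 0.0, 'joints': array([ 8.79607114e-01,  3.13464581e-01,  1.49843290e+00,  9.27117503e-06,
        1.33101666e+00, -2.23361375e-01]), 'dq': array([-0.00062727,  0.00038966, -0.00143265,  0.00167011, -0.00031446,
        0.00083039]), 'tau': array([ 1.52182333e-04, -4.12252772e+01, -2.59751880e+01, -1.68426350e-04,
        3.95067211e-03,  1.95591878e-05]), 'eef_pos': array([236.5696104 , 468.38909947, 230.72919643]), 'ee_rot': array([-2.95759947e-04,  2.31787642e-01,  9.72766186e-01, -5.90867574e-04]), 'force': array([0.93970537, 0.72697114, 0.96231216]), 'wrist_torque': array([-0.00887242, -0.01674035, -0.01268005]), 'grip_width': 1.0003614499191185}
{'fx': 503.5026918351705, 'fy': 503.5026918351705, 'cx': 279.27518477277323, 'cy': 208.89679416104727, 'cam_to_world': [[-0.997, -0.059, 0.058, 582.33], [0.083, -0.765, 0.638, 472.481], [0.007, 0.641, 0.767, 852.264], [0.0, 0.0, 0.0, 1.0]]}
{'fx': 452.5297776741941, 'fy': 452.5297776741941, 'cx': 279.60814552573976, 'cy': 207.6636955539384, 'cam_to_world': [[-0.024, 0.978, -0.206, 341.345], [-1.0, -0.023, 0.007, -148.956], [0.002, 0.206, 0.978, 1037.926], [0.0, 0.0, 0.0, 1.0]]}
```

View pics/side1.png

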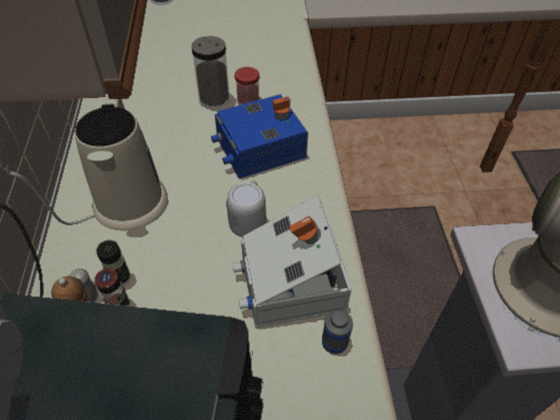

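View pics/top1.png

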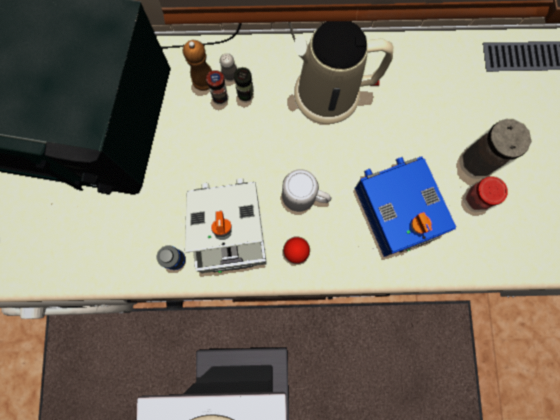

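```bash
python3 - <<'E'
from h import *
c=dict(np.load('pics/top1.npz')); d=dict(np.load('pics/side1.npz'))
a=cv2.resize(c['color'][170:280,140:340],None,fx=4,fy=4,interpolation=cv2.INTER_CUBIC); cv2.imwrite('pics/topc.png',a)
a=cv2.resize(d['color'][180:360,220:370],None,fx=3.3,fy=3.3,interpolation=cv2.INTER_CUBIC); cv2.imwrite('pics/sidec.png',a)
for n,q in (('top',c),('side',d)):
    W=pts(q); hsv=cv2.cvtColor(q['color'],cv2.COLOR_BGR2HSV)
    m=cv2.inRange(hsv,(5,170,120),(20,255,255)); nn,l,s,ce=cv2.connectedComponentsWithStats(m)
    for i in range(1,nn):
        if s[i,4]>30: print(n,'orange',s[i],ce[i].round(1),np.nanmedian(W[l==i],0).round(1),np.nanmin(W[l==i],0).round(0),np.nanmax(W[l==i],0).round(0))
W=pts(c)
for nm,(u,v) in dict(cart=(171,254),mug=(300,188),timer=(297,250),padL=(198,218),padR=(246,212),casefl=(197,271),casefr=(265,265),flapTL=(187,192),flapTR=(256,184),lidfl=(190,250),lidfr=(262,237),wt=(230,285)).items(): print(nm,W[v-1:v+2,u-1:u+2].reshape(-1,3).mean(0).round(1))
# flap plane
R=W[190:240,190:258].reshape(-1,3); 
E
```

```text
top orange [184  41  18  14 149] [192.8  48.6] [879.   20.2 157.6] [868.   6. 151.] [900.  42. 163.]
top orange [212 211  19  24 267] [220.7 224.6] [488.6 -42.7 188.5] [473. -59. 168.] [517. -24. 208.]
top orange [419 213  12  19 105] [424.5 220.8] [ 499.7 -448.7  132. ] [ 477. -468.  109.] [ 514. -439.  137.]
top orange [412 218  10  15  83] [416.2 225.8] [ 491.5 -438.   110.4] [ 478. -449.   87.] [ 508. -430.  115.]
side orange [277 108  12   5  35] [282.7 110.4] [ 492.9 -437.7  109.6] [ 481. -447.  107.] [ 507. -433.  114.]
side orange [290 220  21  12  80] [298.1 225.4] [505.4 -37.3 192.8] [485. -44. 184.] [517. -33. 205.]
side orange [299 228  17  12  87] [308.  234.5] [487.3 -30.3 176.3] [475. -38. 167.] [502. -23. 185.]
cart [447.1  73.4  92.9]
mug [ 583.1 -200.6   92.4]
timer [ 453.6 -191.5   55.3]
padL [514.7  11.  132.9]
padR [524.5 -86.7 134.7]
casefl [414.3  27.8  41.8]
casefr [ 427.1 -119.8    2.4]
flapTL [588.5  49.6  58.3]
flapTR [ 610.8 -103.2   30.2]
lidfl [445.   18.5 172.4]
lidfr [ 479.2 -117.    88.1]
wt [384.1 -40.1   2.6]
```

View pics/topc.png

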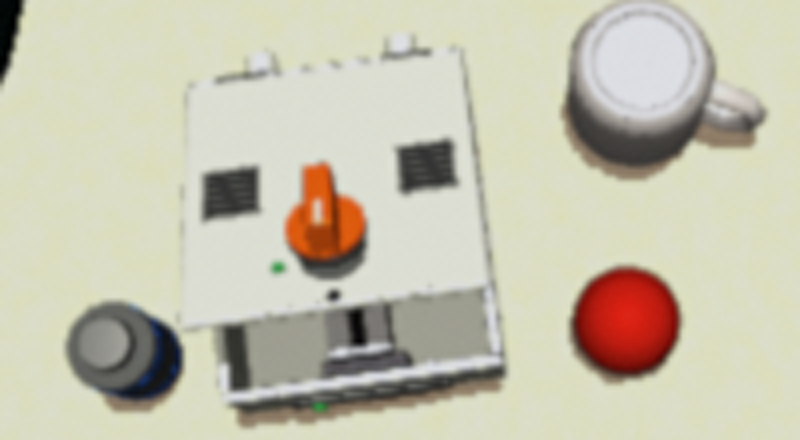

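View pics/sidec.png

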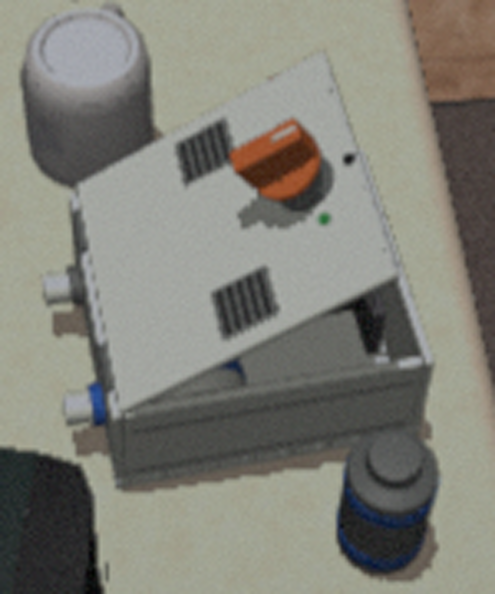

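```bash
cat > fit.py <<'E'
from h import *
def fitflap(fn='top1',box=(186,258,186,248),show=True):
    c=dict(np.load(f'pics/{fn}.npz')); W=pts(c); hsv=cv2.cvtColor(c['color'],cv2.COLOR_BGR2HSV)
    u0,u1,v0,v1=box
    m=np.zeros(W.shape[:2],bool); m[v0:v1,u0:u1]=1
    m&=~np.isnan(W[...,0]); m&=(hsv[...,1]<60)&(W[...,2]>75)
    P=W[m]; rng=np.random.default_rng(0);best=0
    for _ in range(400):
        a,b,e=P[rng.choice(len(P),3,False)]; n=np.cross(b-a,e-a); L=np.linalg.norm(n)
        if L<1: continue
        n/=L; k=(abs((P-a)@n)<4)
        if k.sum()>best: best=k.sum(); K=k
    Q=P[K]; ce=Q.mean(0); n=np.linalg.svd(Q-ce,full_matrices=False)[2][2]; n*=np.sign(n[2])
    print('inl',K.sum(),len(P),'rms',((Q-ce)@n).std().round(2),'n',n.round(4),'tilt',np.arccos(n[2]).round(4),'yaw dir of -n_h', np.arctan2(-n[1],-n[0]).round(3),'ce',ce.round(1))
    mm=np.zeros_like(m); idx=np.argwhere(m)[K]; mm[idx[:,0],idx[:,1]]=1
    return c,W,mm,n,ce
if __name__=='__main__':
    for f,b in (('top1',(184,262,182,252)),('side1',(240,345,195,300))):
        c,W,mm,n,ce=fitflap(f,b)
        mm=mm.astype(np.uint8); mm=cv2.morphologyEx(mm,cv2.MORPH_CLOSE,np.ones((25,25)));mm=cv2.morphologyEx(mm,cv2.MORPH_OPEN,np.ones((5,5)))
        cs,_=cv2.findContours(mm,0,2); k=max(cs,key=cv2.contourArea); ap=cv2.minAreaRect(k); ap=cv2.approxPolyDP(cv2.convexHull(k),8,True)[:,0]
        M=c['cam_to_world']; o=M[:3,3]
        for u,v in ap:
            r=M[:3,:3]@np.array([(u-c['cx'])/c['fx'],-(v-c['cy'])/c['fy'],-1]); t=((ce-o)@n)/(r@n); print((u,v),(o+t*r).round(1))
E
python3 fit.py
```

```text
inl 4109 4223 rms 1.29 n [0.523  0.0602 0.8502] tilt 0.5544 yaw dir of -n_h -3.027 ce [518.8 -37.7 133.3]
(np.int32(254), np.int32(182)) [ 600.  -101.5   87.9]
(np.int32(261), np.int32(241)) [ 458.7 -117.8  176. ]
(np.int32(185), np.int32(251)) [443.   27.5 175.4]
(np.int32(187), np.int32(191)) [583.2  43.5  88. ]
inl 5996 6810 rms 1.38 n [0.5253 0.0579 0.8489] tilt 0.5568 yaw dir of -n_h -3.032 ce [522.8 -34.3 128.7]
(np.int32(240), np.int32(195)) [ 600.3 -202.3   92.2]
(np.int32(318), np.int32(197)) [ 459.2 -114.5  173.6]
(np.int32(339), np.int32(263)) [444.   28.4 173.2]
(np.int32(254), np.int32(299)) [584.3  33.4  86. ]
```

```bash
python3 - <<'E'
from h import *
c=dict(np.load('pics/top1.npz')); W=pts(c)
for p in [(5,185),(60,180),(75,183),(130,190),(150,150),(165,100),(165,40)]: print(p,W[p[1],p[0]].round(0))
m=(W[...,1]>0)&(W[...,2]>130); print('tall minx',np.nanmin(W[m][:,0]), [ (y,np.nanmin(np.where((W[...,2]>30)&(abs(W[...,1]-y)<15),W[...,0],np.nan)).round(0)) for y in range(100,460,30)])
# plan: to target
s=ctrl.sense(); p=s['eef_pos']; 
from scipy.spatial.transform import Rotation as R
q=s['ee_rot']; r=R.from_quat([q[1],q[2],q[3],q[0]])
print((np.array([464,8,270])-p), r.inv().apply(np.array([464,8,270])-p), r.as_matrix().round(3))
E
```

```text
(5, 185) [629. 490.   3.]
(60, 180) [600. 296. 136.]
(75, 183) [609. 290.  81.]
(130, 190) [596. 177.  58.]
(150, 150) [701. 146.  23.]
(165, 100) [838. 120.   1.]
(165, 40) [998. 123.   8.]
tall minx 441.4437470270016 [(100, np.float64(421.0)), (130, np.float64(697.0)), (160, np.float64(596.0)), (190, np.float64(586.0)), (220, np.float64(579.0)), (250, np.float64(586.0)), (280, np.float64(596.0)), (310, np.float64(600.0)), (340, np.float64(621.0)), (370, np.float64(628.0)), (400, np.float64(634.0)), (430, np.float64(639.0))]
[ 227.39813514 -460.41867827   39.1746779 ] [-410.5713629  -308.45622991  -38.93374829] [[-0.893  0.451 -0.001]
 [ 0.451  0.893 -0.001]
 [ 0.    -0.001 -1.   ]]
```

Emit:
carry_out --plan '[[0, [-29.3, -22, -2.8], [0, 0, 0]], [0, [-29.3, -22, -2.8], [0, 0, 0]], [0, [-29.3, -22, -2.8], [0, 0, 0]], [0, [-29.3, -22, -2.8], [0, 0, 0]], [0, [-29.3, -22, -2.8], [0, 0, 0]], [0, [-29.3, -22, -2.8], [0, 0, 0]], [0, [-29.3, -22, -2.8], [0, 0, 0]], [0, [-29.3, -22, -2.8], [0, 0, 0]], [0, [-29.3, -22, -2.8], [0, 0, 0]], [0, [-29.3, -22, -2.8], [0, 0, 0]], [0, [-29.3, -22, -2.8], [0, 0, 0]], [0, [-29.3, -22, -2.8], [0, 0, 0]], [0, [-29.3, -22, -2.8], [0, 0, 0]], [0, [-29.3, -22, -2.8], [0, 0, 0]], [0, [0, 0, 0], [0, 0, -0.925]], [0, [0, 0, 0], [0, 0, -0.925]], [0, [0, 0, 0], [0, 0, -0.925]], [0, [0, 0, 0], [0, 0, -0.925]], [0, [0, 0, 0], [0, 0, -0.925]], [0, [0, 0, 0], [0, 0, -0.925]]]'

```text
time_s: 1.77
eef_pos: [463.8, 8.7, 270.2]
ee_rot: [-0.0, -0.059, 0.998, 0.0]
force: [0.4, 0.6, -1.1]
grip_width: 0.001
```

Emit:
carry_out --plan '[[0, [0, 0, 20], [0, 0, 0]], [0, [0, 0, 20], [0, 0, 0]], [0, [0, 0, 20], [0, 0, 0]], [0, [0, 0, 20], [0, 0, 0]], [0, [0, 0, 20], [0, 0, 0]], [0, [0, 0, 5], [0, 0, 0]], [0, [0, 0, 5], [0, 0, 0]], [0, [0, 0, 5], [0, 0, 0]], [0, [0, 0, 5], [0, 0, 0]], [0, [0, 0, 5], [0, 0, 0]], [0, [0, 0, 5], [0, 0, 0]], [0, [0, 0, 5], [0, 0, 0]], [0, [0, 0, 5], [0, 0, 0]]]'

```text
time_s: 2.85
eef_pos: [464.0, 8.7, 130.1]
ee_rot: [0.0, -0.057, 0.998, -0.0]
force: [-0.8, -0.1, 1.7]
grip_width: 0.001
```

```bash
python3 - <<'E'
from h import *
s=ctrl.sense();print(s['eef_pos'],s['force'])
c=cap('side','side2')
a=cv2.resize(c['color'][150:360,200:400],None,fx=2.8,fy=2.8,interpolation=cv2.INTER_CUBIC); cv2.imwrite('pics/side2c.png',a)
E
```

```text
[464.0151874    8.70586007 130.14025572] [-0.75281885 -0.10623335  1.74986786]
```

View pics/side2c.png

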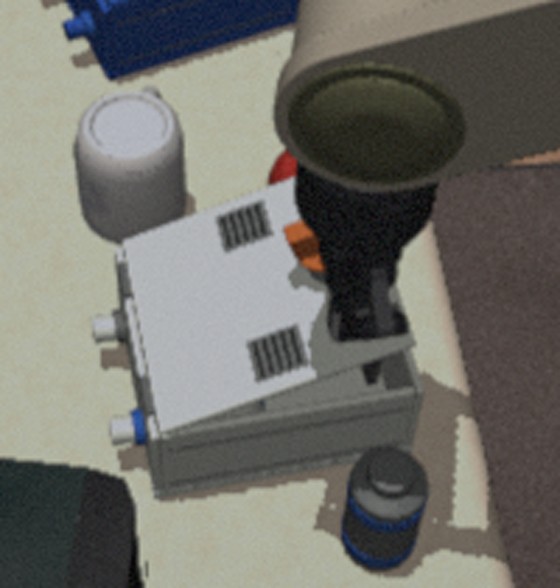

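The picture shows the closed fingertips on the flap's +y front area (about px 370,330), clear of the knob, and the flap about half closed. I'll continue pushing down.

Emit:
carry_out --plan '[[0, [0, 0, 5], [0, 0, 0]], [0, [0, 0, 5], [0, 0, 0]], [0, [0, 0, 5], [0, 0, 0]], [0, [0, 0, 5], [0, 0, 0]], [0, [0, 0, 5], [0, 0, 0]], [0, [0, 0, 5], [0, 0, 0]], [0, [0, 0, 5], [0, 0, 0]], [0, [0, 0, 3], [0, 0, 0]]]'

```text
time_s: 3.57
eef_pos: [463.8, 8.8, 91.8]
ee_rot: [-0.0, -0.057, 0.998, 0.0]
force: [-0.8, 0.6, 0.0]
grip_width: -0.001
```

Emit:
carry_out --plan '[[0, [0, 0, 1.5], [0, 0, 0]], [0, [0, 0, 1.5], [0, 0, 0]], [0, [0, 0, 1.5], [0, 0, 0]]]'

```text
time_s: 3.82
eef_pos: [464.0, 8.7, 88.0]
ee_rot: [0.0, -0.057, 0.998, -0.0]
force: [-0.5, 0.3, 2.1]
grip_width: -0.002
```

Emit:
carry_out --plan '[[0, [0, 0, 1], [0, 0, 0]], [0, [0, 0, 0], [0, 0, 0]]]'

```text
time_s: 3.98
eef_pos: [464.0, 8.7, 86.9]
ee_rot: [0.0, -0.057, 0.998, 0.0]
force: [-0.5, -0.1, 0.5]
grip_width: 0.004
```

Emit:
carry_out --plan '[[0, [0, 0, 1], [0, 0, 0]], [0, [0, 0, 0], [0, 0, 0]]]'

```text
time_s: 4.15
eef_pos: [464.2, 8.7, 86.1]
ee_rot: [0.0, -0.057, 0.998, -0.0]
force: [0.5, -0.0, 0.1]
grip_width: 0.002
```

Emit:
carry_out --plan '[[0, [0, 0, 1], [0, 0, 0]], [0, [0, 0, 0], [0, 0, 0]]]'

```text
time_s: 4.32
eef_pos: [464.2, 8.7, 85.9]
ee_rot: [0.0, -0.057, 0.998, -0.0]
force: [-3.9, 1.2, 13.4]
grip_width: 0.006
```

Emit:
carry_out --plan '[[0, [0, 0, 1], [0, 0, 0]], [0, [0, 0, 0], [0, 0, 0]]]'

```text
time_s: 4.48
eef_pos: [464.2, 8.7, 85.8]
ee_rot: [0.0, -0.057, 0.998, -0.0]
force: [-9.0, 1.1, 24.4]
grip_width: -0.002
```

Emit:
carry_out --plan '[[0, [0, 0, -10], [0, 0, 0]], [0, [0, 0, -30], [0, 0, 0]], [45, [0, 0, -30], [0, 0, 0]], [45, [0, 0, -30], [0, 0, 0]], [45, [0, 0, -30], [0, 0, 0]], [45, [0, 0, 0], [0, 0, 0]], [45, [0, 0, 0], [0, 0, 0]], [45, [0, 0, 0], [0, 0, 0]]]'

```text
time_s: 5.15
eef_pos: [463.6, 8.8, 213.2]
ee_rot: [-0.001, -0.057, 0.998, 0.0]
force: [-0.1, 0.1, -0.4]
grip_width: 0.526
```

```bash
python3 - <<'E'
from h import *
from scipy.spatial.transform import Rotation as R
s=ctrl.sense();print(s['eef_pos'],s['ee_rot'],s['force'],s['joints'].round(3))
w=cap('wrist','w3'); print(w['tool_from_camera'].round(2))
c=cap('top','top3'); d=cap('side','side3')
q=s['ee_rot']; T=np.eye(4); T[:3,:3]=R.from_quat([q[1],q[2],q[3],q[0]]).as_matrix(); T[:3,3]=s['eef_pos']
np.save('pics/T3.npy',T)
for n,q,M in (('wrist',w,T@w['tool_from_camera']),('top',c,None),('side',d,None)):
    W=pts(q,M); hsv=cv2.cvtColor(q['color'],cv2.COLOR_BGR2HSV)
    m=cv2.inRange(hsv,(5,170,90),(20,255,255)); nn,l,st,ce=cv2.connectedComponentsWithStats(m)
    for i in range(1,nn):
        if st[i,4]>30: print(n,st[i],ce[i].round(1),np.nanmedian(W[l==i],0).round(1),np.nanmin(W[l==i],0).round(0),np.nanmax(W[l==i],0).round(0))
E
```

```text
[463.62046232   8.78211231 213.20002602] [-5.71337629e-04 -5.66469765e-02  9.98394094e-01  1.63711900e-04] [-0.09491034  0.1423764  -0.4011319 ] [-0.235  0.194  1.7   -0.     1.248 -1.919]
[[-0.0000e+00  9.5000e-01  3.0000e-01  7.5840e+01]
 [ 1.0000e+00  0.0000e+00  0.0000e+00  3.0000e-02]
 [ 0.0000e+00  3.0000e-01 -9.5000e-01 -1.4182e+02]
 [ 0.0000e+00  0.0000e+00  0.0000e+00  1.0000e+00]]
wrist [223 159  19  47 589] [231.1 181.7] [453.1 -34.4 108.3] [437. -41. 106.] [472. -27. 111.]
wrist [ 190  161   31   57 1138] [205.7 189.5] [456.8 -47.5 130. ] [436. -65. 106.] [474. -37. 132.]
top [442   1  96   3 132] [487.3   2. ] [ 718.8 -427.9  516.9] [ 716. -494.  515.] [ 721. -371.  519.]
top [390   3  34   2  51] [407.5   3.6] [ 718.6 -325.8  517.2] [ 717. -346.  515.] [ 721. -303.  518.]
top [213   5 102   3 125] [268.2   6.3] [ 718.8 -142.7  517. ] [ 717. -204.  515.] [720. -73. 520.]
top [316   4  54   2  70] [345.9   4.7] [ 718.7 -248.2  516.9] [ 717. -276.  515.] [ 721. -206.  519.]
top [ 164    7  384   14 1847] [345.6  12.9] [ 714.8 -234.8  505.8] [ 710. -514.  501.] [719.  -6. 510.]
top [184  41  20  17 228] [193.5  50.2] [876.2  19.6 156. ] [863.   2. 146.] [897.  44. 164.]
top [418 213  13  19 115] [424.3 221.1] [ 499.2 -448.   132.2] [ 477. -468.  107.] [ 514. -439.  137.]
top [412 218  11  15  97] [416.6 225.8] [ 491.5 -439.2  110.7] [ 478. -449.   92.] [ 508. -430.  118.]
top [218 238  18  19 228] [226.9 247. ] [456.1 -47.9 116.3] [436. -62. 106.] [473. -27. 138.]
side [274  99  15   5  42] [280. 101.] [ 499.4 -445.7  132.2] [ 480. -455.  127.] [ 514. -436.  135.]
side [275 107  14   6  49] [282.5 110. ] [ 492.9 -438.5  110.2] [ 480. -450.  106.] [ 511. -430.  114.]
side [314 241  11   7  51] [318.7 243.6] [465.7 -41.6 131.5] [455. -49. 128.] [473. -37. 135.]
side [315 252  16   6  56] [322.  254.8] [458.3 -32.4 109.9] [445. -39. 107.] [471. -27. 112.]
```

View pics/w3.png

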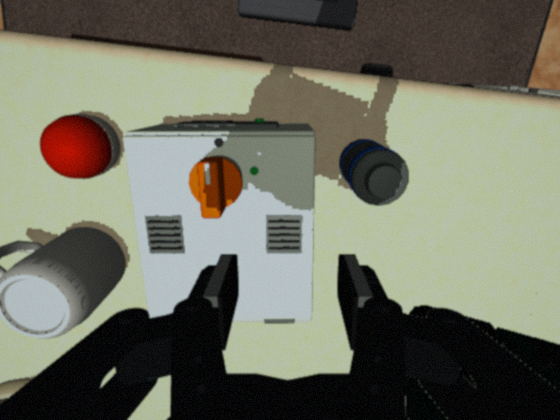

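View pics/side3.png

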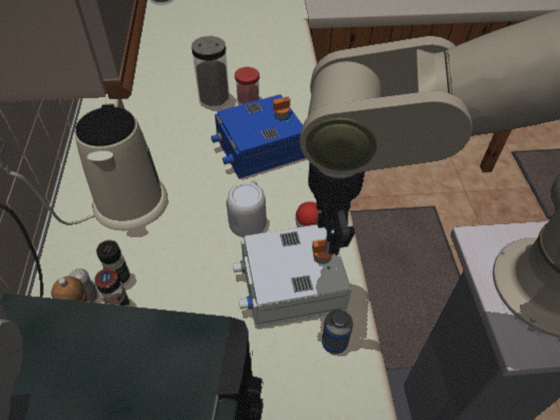

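The flap lies flat on the case. In the wrist view the knob is at (208,187), the black dot at (218,143) and the green dot at (253,170). Next I'll measure the bar's top face.

```bash
python3 - <<'E'
from h import *
T=np.load('pics/T3.npy')
for n in('w3','top3'):
    w=dict(np.load(f'pics/{n}.npz')); W=pts(w,T@w['tool_from_camera'] if n=='w3' else None)
    m=(abs(W[...,2]-131)<5)&(abs(W[...,0]-455)<40)&(abs(W[...,1]+44)<35)
    if n=='w3': m[260:]=0
    P=W[m][:,:2].astype(np.float32); r=cv2.minAreaRect(P); e=np.linalg.svd(P-P.mean(0),full_matrices=False)[2][0]
    print(n,m.sum(),r,'mean',P.mean(0),'dir',np.degrees(np.arctan2(e[1],e[0])), np.median(W[m][:,2]))
    f=(abs(W[...,2]-86)<6)&(W[...,0]<595)&(W[...,0]>420)&(W[...,1]>-125)&(W[...,1]<40)
    r=cv2.minAreaRect(W[f][:,:2].astype(np.float32)); print('flap',r,np.median(W[f][:,2]))
E
```

```text
w3 1211 ((455.2338562011719, -45.969268798828125), (39.097923278808594, 14.615848541259766), 7.203325271606445) mean [454.42526  -45.464813] dir 6.8494587 130.1271220181271
flap ((508.46502685546875, -39.66230773925781), (175.9137725830078, 149.7045440673828), 6.615960597991943) 85.4356722721414
top3 140 ((455.5765380859375, -44.88268280029297), (39.433109283447266, 13.992532730102539), 6.636178493499756) mean [455.1771   -45.033257] dir -172.72858 132.49612418107301
flap ((508.3179931640625, -38.70685577392578), (175.60791015625, 149.79617309570312), 6.502954483032227) 87.88637765743852
```

Emit:
carry_out --plan '[[45, [7.2, -26.4, 0], [0, 0, 0]], [45, [7.2, -26.3, 0], [0, 0, 0]], [45, [0, 0, 20], [0, 0, 0]], [45, [0, 0, 20], [0, 0, 0]], [45, [0, 0, 20], [0, 0, 0]], [45, [0, 0, 15], [0, 0, 0]], [45, [0, 0, 13], [0, 0, 0]], [45, [0, 0, 13], [0, 0, 0]], [45, [0, 0, 0], [0, 0, 0]]]'

```text
time_s: 6.05
eef_pos: [454.1, -44.8, 110.3]
ee_rot: [-0.003, -0.057, 0.998, 0.001]
force: [-0.1, 0.8, -0.2]
grip_width: 0.527
```

```bash
python3 - <<'E'
from h import *
print(ctrl.sense()['eef_pos'])
cap('wrist','w4'); c=cap('side','side4'); cv2.imwrite('pics/s4c.png',cv2.resize(c['color'][190:320,230:400],None,fx=4,fy=4,interpolation=2))
E
```

```text
[454.13141981 -44.78945731 110.33813382]
```

View pics/w4.png

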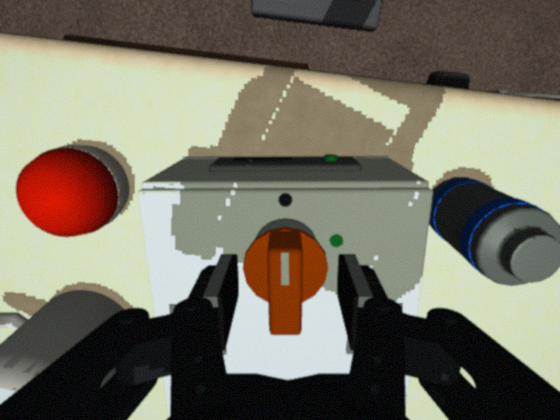

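View pics/s4c.png

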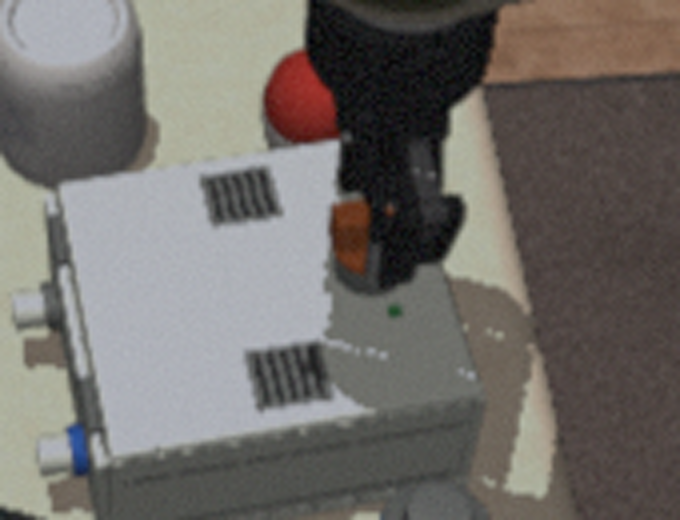

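The bar is centred between the open fingers (px 285), with the black dot at (285,200). I'll close on it.

Emit:
carry_out --plan '[[0, [0, 0, -1], [0, 0, 0]], [0, [0, 0, 0], [0, 0, 0]], [0, [0, 0, 0], [0, 0, 0]], [0, [0, 0, 0], [0, 0, 0]], [0, [0, 0, 0], [0, 0, 0]], [0, [0, 0, 0], [0, 0, 0]]]' --grip_force 50

```text
time_s: 6.65
eef_pos: [456.0, -45.5, 114.4]
ee_rot: [0.001, -0.057, 0.998, -0.0]
force: [1.5, -1.8, 1.8]
grip_width: 0.15
```

Emit:
carry_out --plan '[[0, [0, 0, 0], [0, 0, 0]], [0, [0, 0, 0], [0, 0, 0]]]'

```text
time_s: 6.82
eef_pos: [456.0, -45.5, 114.2]
ee_rot: [0.0, -0.057, 0.998, -0.0]
force: [2.4, -2.2, 0.7]
grip_width: 0.148
```

Emit:
carry_out --plan '[[0, [0, 0, 1], [0, 0, 0]], [0, [0, 0, 1], [0, 0, 0]], [0, [0, 0, 0], [0, 0, 0]]]'

```text
time_s: 7.07
eef_pos: [456.0, -45.5, 112.0]
ee_rot: [0.0, -0.057, 0.998, -0.0]
force: [2.4, -2.7, 2.1]
grip_width: 0.146
```

Emit:
carry_out --plan '[[0, [0, 0, 1], [0, 0, 0]], [0, [0, 0, 0], [0, 0, 0]]]'

```text
time_s: 7.23
eef_pos: [455.9, -45.5, 111.0]
ee_rot: [0.0, -0.057, 0.998, -0.0]
force: [2.4, -4.0, 2.7]
grip_width: 0.147
```

Emit:
carry_out --plan '[[0, [0, 0, 1], [0, 0, 0]], [0, [0, 0, 0], [0, 0, 0]]]'

```text
time_s: 7.4
eef_pos: [455.9, -45.4, 110.0]
ee_rot: [0.0, -0.057, 0.998, -0.0]
force: [2.6, -4.2, 3.5]
grip_width: 0.148
```

Emit:
carry_out --plan '[[0, [0, 0, 1], [0, 0, 0]], [0, [0, 0, 0], [0, 0, 0]]]'

```text
time_s: 7.57
eef_pos: [455.9, -45.4, 109.0]
ee_rot: [0.0, -0.057, 0.998, -0.0]
force: [2.9, -4.9, 4.1]
grip_width: 0.147
```

Emit:
carry_out --plan '[[0, [0, 0, 0.7], [0, 0, 0]], [0, [0, 0, 0], [0, 0, 0]]]'

```text
time_s: 7.73
eef_pos: [455.9, -45.4, 108.4]
ee_rot: [0.0, -0.057, 0.998, -0.0]
force: [3.1, -3.7, 3.1]
grip_width: 0.146
```

Emit:
carry_out --plan '[[0, [0, 0, 0.7], [0, 0, 0]], [0, [0, 0, 0], [0, 0, 0]]]'

```text
time_s: 7.9
eef_pos: [455.9, -45.4, 107.7]
ee_rot: [0.0, -0.057, 0.998, -0.0]
force: [2.7, -5.1, 3.9]
grip_width: 0.155
```

Emit:
carry_out --plan '[[0, [0, 0, 0.7], [0, 0, 0]], [0, [0, 0, 0], [0, 0, 0]]]'

```text
time_s: 8.07
eef_pos: [455.9, -45.4, 107.0]
ee_rot: [0.0, -0.057, 0.998, -0.0]
force: [3.4, -3.7, 4.5]
grip_width: 0.151
```

Emit:
carry_out --plan '[[0, [0, 0, 0.7], [0, 0, 0]], [0, [0, 0, 0], [0, 0, 0]]]'

```text
time_s: 8.23
eef_pos: [455.9, -45.5, 106.3]
ee_rot: [0.0, -0.057, 0.998, -0.0]
force: [2.7, -3.8, 4.5]
grip_width: 0.151
```

Emit:
carry_out --plan '[[0, [0, 0, 0.7], [0, 0, 0]], [0, [0, 0, 0], [0, 0, 0]]]'

```text
time_s: 8.4
eef_pos: [455.9, -45.4, 105.6]
ee_rot: [0.0, -0.057, 0.998, -0.0]
force: [3.2, -4.2, 4.4]
grip_width: 0.144
```

Emit:
carry_out --plan '[[0, [0, 0, 0.7], [0, 0, 0]], [0, [0, 0, 0], [0, 0, 0]]]'

```text
time_s: 8.57
eef_pos: [456.0, -45.4, 105.1]
ee_rot: [0.0, -0.057, 0.998, -0.0]
force: [1.8, -4.1, 6.5]
grip_width: 0.148
```

Emit:
carry_out --plan '[[0, [0, 0, 0.7], [0, 0, 0]], [0, [0, 0, 0], [0, 0, 0]]]'

```text
time_s: 8.73
eef_pos: [456.1, -45.5, 105.0]
ee_rot: [0.001, -0.057, 0.998, -0.0]
force: [0.5, -2.8, 13.3]
grip_width: 0.146
```

Emit:
carry_out --plan '[[0, [0, 0, 0.7], [0, 0, 0]], [0, [0, 0, 0], [0, 0, 0]]]'

```text
time_s: 8.9
eef_pos: [456.2, -45.5, 104.9]
ee_rot: [0.001, -0.057, 0.998, -0.0]
force: [-2.5, -3.2, 20.4]
grip_width: 0.148
```

Floor felt at about z 105.1, with 20 N on the wrist of which about 6 N is spring. I'll back off into the middle of the 1.5 mm free band.

Emit:
carry_out --plan '[[0, [0, 0, -1.2], [0, 0, 0]], [0, [0, 0, -1], [0, 0, 0]], [0, [0, 0, 0], [0, 0, 0]]]'

```text
time_s: 9.15
eef_pos: [455.9, -45.4, 105.9]
ee_rot: [0.0, -0.057, 0.998, -0.0]
force: [3.1, -4.8, 4.9]
grip_width: 0.147
```

Emit:
carry_out --plan '[[0, [0, 0, 0], [0, 0, 0.6]], [0, [0, 0, 0], [0, 0, 0.6]], [0, [0, 0, 0], [0, 0, 0.6]], [0, [0, 0, 0], [0, 0, 0]]]'

```text
time_s: 9.48
eef_pos: [456.0, -45.6, 105.8]
ee_rot: [0.0, 0.039, 0.999, -0.0]
force: [2.5, -5.4, 3.8]
grip_width: 0.15
```

```bash
python3 - <<'E'
from h import *
s=ctrl.sense();print(s['eef_pos'],s['force'],s['wrist_torque'],s['joints'])
E
```

```text
[455.95642536 -45.61157849 105.79323061] [ 2.5030995  -5.40576723  3.80245636] [-1.06517637 -0.4688232  -0.09642471] [-3.56070644e-01  3.18174512e-01  1.85407420e+00 -5.07935923e-04
  9.68260397e-01 -1.84818380e+00]
```

Emit:
carry_out --plan '[[0, [0, 0, 0], [0, 0, 0.6]], [0, [0, 0, 0], [0, 0, 0.6]], [0, [0, 0, 0], [0, 0, 0.6]], [0, [0, 0, 0], [0, 0, 0]]]'

```text
time_s: 9.82
eef_pos: [455.9, -45.8, 105.8]
ee_rot: [0.001, 0.133, 0.991, -0.001]
force: [3.0, -7.1, 4.9]
grip_width: 0.145
```

```bash
python3 - <<'E'
from h import *
s=ctrl.sense();print(s['eef_pos'],s['force'],s['wrist_torque'])
cap('wrist','w5')
E
```

```text
[455.94719011 -45.79831067 105.81816497] [ 3.00655509 -7.09196351  4.89312546] [-1.20043218 -0.438029    0.03181813]
```

View pics/w5.png

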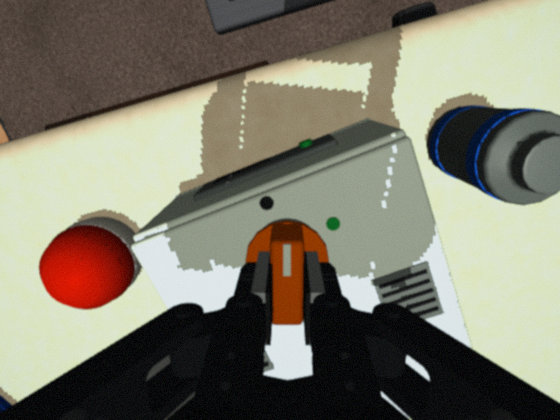

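The bar has turned with the gripper: the white line now points midway between the black dot (267,203) and the green dot (333,223). I'll trim the sideways load and keep turning.

Emit:
carry_out --plan '[[0, [-0.4, -0.4, 0], [0, 0, 0.6]], [0, [0, 0, 0], [0, 0, 0.7]], [0, [0, 0, 0], [0, 0, 0.7]], [0, [0, 0, 0], [0, 0, 0.7]], [0, [0, 0, 0], [0, 0, 0.7]], [0, [0, 0, 0], [0, 0, 0.7]], [0, [0, 0, 0], [0, 0, 0]]]'

```text
time_s: 10.45
eef_pos: [455.8, -46.2, 105.6]
ee_rot: [-0.0, 0.341, 0.94, -0.001]
force: [0.9, -6.5, 5.4]
grip_width: 0.147
```

```bash
python3 - <<'E'
from h import *
s=ctrl.sense();print(s['eef_pos'],s['force'],s['wrist_torque'])
E
```

```text
[455.80605036 -46.19997653 105.63910038] [ 0.86930447 -6.49210339  5.44545936] [-1.28970165 -0.1482132   0.01543623]
```

Emit:
carry_out --plan '[[0, [0, 0, 0], [0, 0, 0.7]], [0, [0, 0, 0], [0, 0, 0.7]], [0, [0, 0, 0], [0, 0, 0.7]], [0, [0, 0, 0], [0, 0, 0.7]], [0, [0, 0, 0], [0, 0, 0.7]], [0, [0, 0, 0], [0, 0, 0.7]], [0, [0, 0, 0], [0, 0, 0]]]'

```text
time_s: 11.03
eef_pos: [455.5, -46.5, 105.5]
ee_rot: [-0.0, 0.538, 0.843, -0.001]
force: [-0.5, -8.9, 5.6]
grip_width: 0.149
```

Emit:
carry_out --plan '[[0, [0, 0, 0], [0, 0, 0.4]], [0, [0, 0, 0], [0, 0, 0.4]], [0, [0, 0, 0], [0, 0, 0.4]], [0, [0, 0, 0], [0, 0, 0]]]'

```text
time_s: 11.37
eef_pos: [455.4, -46.5, 105.5]
ee_rot: [-0.0, 0.589, 0.808, -0.001]
force: [-2.0, -9.6, 4.5]
grip_width: 0.152
```

```bash
python3 - <<'E'
from h import *
s=ctrl.sense();print(s['eef_pos'],s['force'],s['wrist_torque'],s['ee_rot'])
q=s['ee_rot'];print(186.5-2*np.degrees(np.arctan2(q[2],q[1])))
E
```

```text
[455.39580621 -46.50252632 105.49858438] [-2.00938812 -9.56475845  4.5183982 ] [-1.73515296  0.19872495 -0.01267857] [-1.75669123e-04  5.89232354e-01  8.07962926e-01 -1.05442795e-03]
78.70515304813573
```

Emit:
carry_out --plan '[[0, [0, 0, 0], [0, 0, 0.3]], [0, [0, 0, 0], [0, 0, 0.3]], [0, [0, 0, 0], [0, 0, 0]], [0, [0, 0, 0], [0, 0, 0]]]'

```text
time_s: 11.7
eef_pos: [455.4, -46.5, 105.5]
ee_rot: [-0.0, 0.613, 0.79, -0.001]
force: [-2.2, -9.3, 4.1]
grip_width: 0.148
```

```bash
python3 - <<'E'
from h import *
s=ctrl.sense();print(s['eef_pos'],s['force'],s['wrist_torque'],s['ee_rot'])
q=s['ee_rot'];print(186.5-2*np.degrees(np.arctan2(q[2],q[1])))
c=cap('wrist','w6')
E
```

```text
[455.3632449  -46.45804117 105.47614863] [-2.15850907 -9.25666496  4.08908098] [-1.68665414  0.23748038  0.53778914] [-1.42064410e-04  6.12978018e-01  7.90099023e-01 -1.20967204e-03]
82.11035781037924
```

View pics/w6.png

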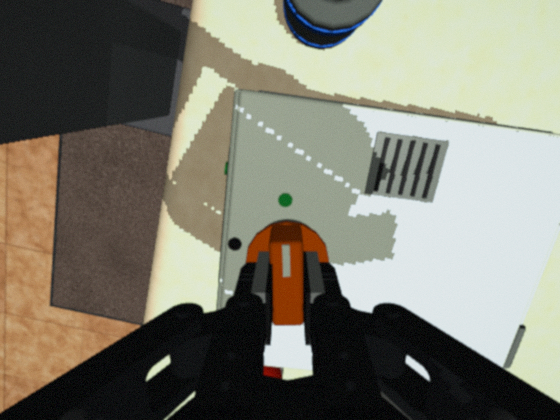

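The stop is felt (0.54 Nm) and the line points at the green dot (285,200). I'll ease up 1 mm, then release.

Emit:
carry_out --plan '[[0, [0, 0, -0.5], [0, 0, 0]], [0, [0, 0, -0.5], [0, 0, 0]], [0, [0, 0, 0], [0, 0, 0]]]'

```text
time_s: 12.0
eef_pos: [455.4, -46.5, 106.5]
ee_rot: [-0.0, 0.613, 0.79, -0.001]
force: [-1.6, -8.9, 3.8]
grip_width: 0.148
```

Emit:
carry_out --plan '[[40, [0, 0, 0], [0, 0, 0]], [40, [0, 0, 0], [0, 0, 0]], [40, [0, 0, 0], [0, 0, 0]], [40, [0, 0, 0], [0, 0, 0]], [40, [0, 0, 0], [0, 0, 0]], [40, [0, 0, 0], [0, 0, 0]], [40, [0, 0, -10], [0, 0, 0]], [40, [0, 0, -20], [0, 0, 0]], [40, [0, 0, -30], [0, 0, 0]], [40, [0, 0, -30], [0, 0, 0]], [40, [0, 0, -20], [0, 0, 0]], [40, [0, 0, 0], [0, 0, 0]]]'

```text
time_s: 13.0
eef_pos: [457.4, -46.2, 220.5]
ee_rot: [0.003, 0.614, 0.79, 0.001]
force: [-0.7, -0.3, 0.7]
grip_width: 0.468
```

```bash
python3 - <<'E'
from h import *
from scipy.spatial.transform import Rotation as R
s=ctrl.sense();q=s['ee_rot'];print(s['eef_pos'],s['force'],s['time_s'])
T=np.eye(4); T[:3,:3]=R.from_quat([q[1],q[2],q[3],q[0]]).as_matrix(); T[:3,3]=s['eef_pos']
w=cap('wrist','w7'); W=pts(w,T@w['tool_from_camera'])
hsv=cv2.cvtColor(w['color'],cv2.COLOR_BGR2HSV); m=(cv2.inRange(hsv,(5,150,70),(20,255,255))>0)&(abs(W[...,0]-455)<40)&(abs(W[...,1]+45)<40)
print('z pct',np.nanpercentile(W[m][:,2],[5,50,95]))
m&=W[...,2]>108
P=W[m][:,:2].astype(np.float32); e=np.linalg.svd(P-P.mean(0),full_matrices=False)[2][0]; print(m.sum(),cv2.minAreaRect(P),np.degrees(np.arctan2(e[1],e[0])),np.nanmedian(W[m][:,2]))
f=(abs(W[...,2]-86)<8)&(hsv[...,1]<60)&(W[...,0]<595)&(W[...,0]>425)&(W[...,1]>-118)&(W[...,1]<28); Q=W[f]; n=np.linalg.svd(Q-Q.mean(0),full_matrices=False)[2][2]; print('flap',np.median(Q[:,2]),n)
E
```

```text
[457.37435618 -46.15748425 220.4626945 ] [-0.6945593  -0.25769982  0.70743354] 13.0
z pct [100.63275569 103.14511123 124.12611726]
893 ((450.272705078125, -46.34161376953125), (24.773765563964844, 38.89976119995117), 14.154556274414062) -73.40816 123.27004343409575
flap 85.41135049206389 [8.39094685e-04 3.24112464e-04 9.99999595e-01]
```

View pics/w7.png

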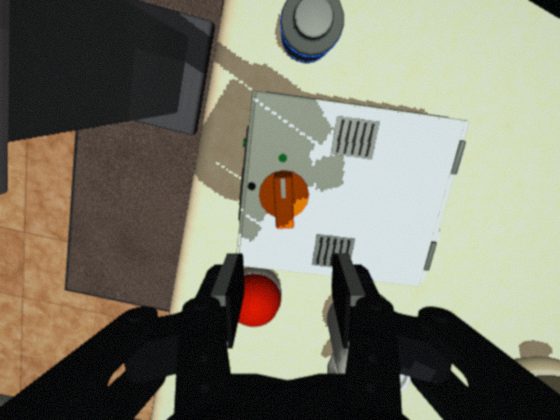

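The bar now lies at -73.4°, which is 80° clockwise of its start, with its line at the green dot (283,158). It sits about 7 mm lower than before, and the flap is level. The gripper is well clear, so I'm handing in.

```bash
python3 - <<'E'
from h import *
print(ctrl.finish_job())
E
```

```text
the job is handed in; nothing more can be done
None
```

The flap is shut and the knob is locked. I handed the job in at about 13 s of the 64 s; no verdict is reported.

**What I did:** I pushed the white unit's flap shut with closed fingers. I then gripped the orange knob and pushed it in until the floor was felt. After backing off about 0.8 mm, I turned it clockwise until the stop pushed back at 0.54 Nm, eased up and let go.

**Last checks, after release:**
- **Flap:** level, with its top at 85.4 mm, which matches the 86 mm given for shut.
- **Knob:** turned 80° and standing still about 7 mm in, with its line at the green dot. The notch is therefore holding it.
- **Robot:** about 90 mm above the knob and touching nothing.
- **Neighbours:** I went nowhere near the cartridge, mug or timer, and the wrist pictures show them standing. I did not measure their positions again.

**What was not ideal:**
- **Floor contact:** I ran one 0.7 mm step too many there, so the wrist force reached about 20 N, about 14 N of it on the catch by estimate. That is below the 25 N limit.
- **Sideways load:** up to about 10 N remained while turning, because the grip was slightly off-centre.

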